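Strip the bench fan for cleaning: left-hand spinner nut and fan wheel into the wash tray

ROBOT

A 6-joint arm with a two-finger parallel gripper is mounted at the origin on a cart in front of the work surface, level with it; the furniture and walls round the work are solid. World frame = base frame: x ahead of the robot, y to its left, z up, the work surface at z = 0. Lengths are in m, angles in rad, forces in N, time in s.
With the tool pointing down it reaches from about 0.425 to 0.95 m from the base axis. Payload 3.5 kg.
Tool frame: the origin (TCP) lies at the very end of the fingers, on their centre line; the grasp point (between the pads) lies 19 mm behind it; z points along the fingers, y is the line along which they close (so a half turn about z gives the same grasp; the last joint's range is limited). The gripper opens to 85 mm and grips with 20 to 120 N. Pads are 22 mm wide; open, the fingers measure 114 mm over their backs; the gripper's body (76 mm by 85 mm) begins 54 mm behind the grasp point. The pads swing forward as they close: fully open they stand 13 mm farther back than shut.
Start: joints at [0.995, 0.286, 1.577, -0, 1.279, -0.15], TCP at [0.279, 0.615, 0.231] pointing down, gripper open.
Joint ranges: [-2.77, 2.77], [-0.9, 2.22], [0.21, 2.48], [-1.53, 4.67], [0.24, 2.81], [-2.84, 2.84]. Speed limits (rad/s): [2.79, 2.79, 3.14, 3.14, 3.14, 3.14].

INTERFACE

Orientations are given as a unit quaternion [x, y, z, w].
In Python, from plant import ctrl, ticket, read_camera gives the robot as it stands (ctrl), with the cameras as plain functions and the job (ticket).
- The arm moves only by the tool pendant, called after "Emit:" by a JSON object that holds its "name" and its "arguments". Schema: {"type":"object","properties":{"moves":{"type":"array","items":{"type":"array","items":{"type":"number"},"minItems":7,"maxItems":7},"minItems":1,"maxItems":10},"grip_force":{"type":"number"},"only":{"type":"string"},"quiet":{"type":"boolean"},"lines":{"type":"string"}},"required":["moves"],"additionalProperties":false}. moves is a list of rows, 1 to 10 of them, each of 7 numbers: dx, dy, dz in normalised numbers (1 is 0.8 m), then a rotation vector rx, ry, rz in fractions of the full range, 1 being 4 rad, then the opening from 0.0 (shut) to 1.0 (fully open); each row is the pose to reach, as a shift and turn from the pose commanded when the call began, along the tool's axes at that moment; what a row does not reach only later rows make up. A row lasts 1/8 s, in which the tool goes at most 0.0625 m and 0.188 rad, less where a joint would pass 70% of its speed; a pose out of reach is approached as far as the arm can. The fingers move at their own pace and stop on an object; grip_force is the grip in N (left out, the last holds). Time passes only in rows, so rows that do not move let the fingers close. The tool returns the time, the measured TCP pose, the force, the opening and the grip force at its end. only (a regular expression) keeps the lines of the reply that match it, lines (a string "A,B") keeps lines A to B, and quiet returns only ok. A shift or turn number past 1, either way, is cut back to 1. Input that does not fit is refused with a message, and nothing moves.
- ctrl.get_state(): the state, without advancing time (a new reading comes with each control period).
- read_camera(name): name is "side" or "top"; returns a dict with "pixels" (420x560x3 uint8, red, green, blue), "camera_matrix" (3x3 intrinsics, pixels), "dist_coeffs" ([k1, k2, p1, p2, k3] as OpenCV has them; the pictures are not rectified), "xyz" and "orientation" of the camera in the world. Camera axes: x right, y down, z forward; pixel columns grow to the right and rows downward; lengths in m; the calibration is good to about 2 mm. A picture is of the moment at which its call begins. There is no depth.
- ticket.sign_off(): hands the job in; it is judged then, once.
The state is a dict: "time": time; "qpos": joint angles; "dq": joint speeds; "joint_efforts": joint torques, N m; "eef_pos": TCP position; "tcp_rot": TCP orientation; "contact_force": force on the tool from outside, world axes, zero at the start; "wrist_torque": the same for the moment, N m; "opening": opening from 0.0 (shut) to 1.0 (fully open); "finger_force": force on a finger pad.
Only numpy, scipy, OpenCV 4.12 (cv2) and the standard library are available. Lean on these libraries where they do the work, as an engineer would, in place of code of your own. Each camera call takes 0.05 s, during which the arm holds its last target. There are 200 camera calls.

TASK

Strip the bench fan for cleaning. The black spinner nut has a left-hand thread: turn it clockwise, seen from above, until its engraved line has travelled round to the engraved double line on the hub, where the thread runs out, and lift it off without forcing it. Then draw the grey fan wheel straight up off the shaft; set both parts down gently in the wash tray, flat on its floor, side by side, the same way up as they came off, and leave the bench tools around undisturbed.

Things in the scene. Friction and masses are not known exactly. Their poses are not given: they have to be found in the camera images.
- fan: Light grey square fan case lying on its back, fixed, 150x150 mm, rim 50 mm high; origin at the centre of its underside, z up along the shaft. The steel shaft's end is 97 mm above the bench; above the hub it carries a coarse two-start left-hand thread, 30 mm outside, 24 mm rise per full turn (3.82 mm per rad).
- spinner: Black ribbed spinner nut, a round hollow cap 50 mm in diameter, 40 mm high, 60 g, screwed on the shaft; origin at the centre of its open underside (70 mm above the bench at the start, on the hub), z up. Its white engraved line runs along its own +x; a curved engraved arrow shows the way to undo it (clockwise). Lifted off, it must rise at least 30 mm from the start height to clear the shaft.
- wheel: Grey fan wheel, 122 mm over seven blades, 120 g; origin at the centre of its underside (30 mm above the bench while mounted), z up. Hub: plain ring 64 mm in diameter, 40 mm high, bore 35 mm; blades fill the lowest 21 mm, the upper 19 mm is clear to grip. It sits loosely over a cross pin that keeps it from turning; only the nut holds it down. It must rise 70 mm to clear the shaft end.
- free_mark (a point): Middle of the engraved double line (nut free) on the flat top of the hub, 29 mm from the axis, 3.75 rad clockwise of the wheel's +x, where a single engraved line (nut home) is.
- spinner_mark (a point): Point on the engraved line on the spinner's flat top, 20 mm from its axis. Home, the line points along the wheel's +x; it starts 0.05 to 0.5 rad clockwise of that. The thread lets go 3.6 rad clockwise of home (nut risen about 13 mm there, with up to 3 mm of play up and down); more turning is harmless. Let go halfway, the nut stays where it is.
- tray: Open metal wash tray on rubber feet, fixed, outside 156 mm along its x and 236 mm along its y, rolled rim 33 mm above the bench, walls and floor 3 mm; origin at its centre at bench level, the floor inside 9 mm above it. A fixed power supply, 150 mm high, stands close behind the end of the tray nearer the fan (its front 80 mm, its knobs 60 mm behind the tray's middle line at the closest).
- solvent_dispenser: White round push-down dispenser with a grey top, 62 mm in diameter, 127 mm high, standing behind the tray; bystander. Origin at the centre of its underside.
- esd_brush: Black flat bristle brush, 132 mm long along its y, lying left of and behind the fan; bystander. Origin at the centre of its underside.
- hex_keys: Red and black folding hex key set, 90 mm long along its y, lying behind the fan; bystander. Origin at the centre of its underside.

How it is judged:
By the outcome, as a careful person would: the job done as asked, in the order asked, and still so for the second after the job is handed in, with the robot touching nothing.
It also fails if it takes over 72 s, if anything falls off the work surface, if the arm or the gripper's body presses on something with over 40 N, if the wrist force passes 120 N, or if a joint passes its speed limit or range.

## Working session

There is one attempt and no reset: what is moved stays moved. The work goes in short steps, Python scripts to look and compute and a tool call to move; the robot and the scene stay as the last step left them, time stands still between calls to the robot, and variables do not carry over. Pictures are saved under pics/ and viewed, at most 13 in all, crops included, and the job is handed in when it is done.

```bash
ls; mkdir -p pics; python3 - <<'E'
from plant import ctrl, ticket, read_camera
import cv2
s=ctrl.get_state()
for k in s: print(k,s[k])
for n in("top","side"):
    c=read_camera(n); cv2.imwrite(f"pics/{n}0.png",c["pixels"][:,:,::-1])
    print(n,c["camera_matrix"],c["dist_coeffs"],c["xyz"],c["orientation"])
E
```

```text
pics
plant.py
time 0.0
qpos [ 9.94977030e-01  2.87228006e-01  1.57818421e+00  2.26837482e-05
  1.27861796e+00 -1.49985432e-01]
dq [-9.21840313e-04 -9.28537500e-05 -1.75431151e-04 -2.25515670e-03
 -4.87261648e-05  7.89050682e-05]
joint_efforts [ 1.63186050e-04 -4.05974579e+01 -2.92625159e+01 -1.16418973e-04
  5.84057387e-03 -3.40946812e-06]
eef_pos [0.2784225  0.61417391 0.22990172]
tcp_rot [ 2.11314908e-01  9.77417272e-01 -1.13553099e-03 -4.42797476e-04]
contact_force [ 0.63163014  0.2810739  -0.73547125]
wrist_torque [-0.0354392   0.04361413 -0.00711904]
finger_force 0.0
opening 1.0039191932944593
top [[442.9494499    0.         284.96299306]
 [  0.         442.9494499  210.63572357]
 [  0.           0.           1.        ]] [-0.12999517  0.          0.          0.          0.        ] [0.39181789 0.22496521 1.15719052] [-0.69822397  0.71299115 -0.04526624  0.0455836 ]
side [[413.41448569   0.         279.49932949]
 [  0.         413.41448569 215.87802787]
 [  0.           0.           1.        ]] [0.01415231 0.         0.         0.         0.        ] [ 0.70438674 -0.36521629  0.70099438] [ 0.904188    0.14861418 -0.05680267 -0.39639796]
```

View pics/top0.png

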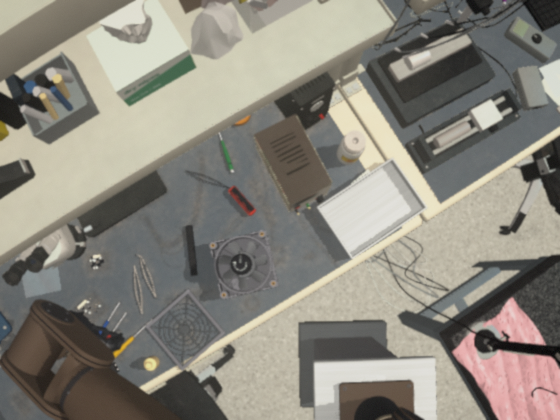

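View pics/side0.png

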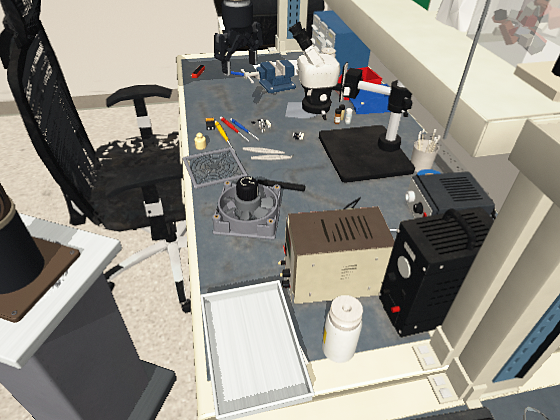

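Top view: fan at about (241,264), with the spinner at its centre. The tray is around (370,210), the PSU around (292,160), the dispenser at (351,148), the brush at (190,250) and the hex keys at (240,200). Next I'll crop in and set up helpers.

```bash
cat > h.py <<'E'
import numpy as np, cv2
from scipy.spatial.transform import Rotation as R
from plant import ctrl, ticket, read_camera
def cam(n): return read_camera(n)
def ray(c,uv):
    p=cv2.undistortPoints(np.array([[uv]],float),c["camera_matrix"],np.array(c["dist_coeffs"]))[0,0]
    return np.array(c["xyz"]),R.from_quat(c["orientation"]).apply([p[0],p[1],1])
def plane(c,uv,z):
    o,d=ray(c,uv); return o+d*(z-o[2])/d[2]
def proj(c,P):
    q=R.from_quat(c["orientation"]).inv(); r=q.as_rotvec(); t=-q.apply(c["xyz"])
    return cv2.projectPoints(np.array(P,float).reshape(-1,3),r,t,c["camera_matrix"],np.array(c["dist_coeffs"]))[0][:,0]
def tri(c1,a,c2,b):
    o1,d1=ray(c1,a);o2,d2=ray(c2,b)
    s=np.linalg.lstsq(np.c_[d1,-d2],o2-o1,rcond=None)[0]
    p,q=o1+s[0]*d1,o2+s[1]*d2
    return (p+q)/2,np.linalg.norm(p-q)
def tool():
    s=ctrl.get_state(); return np.array(s["eef_pos"]),R.from_quat(s["tcp_rot"]),s
def togo(target,yaw=None):
    """shift in tool axes + turn about tool z so that tool y axis lies at world angle yaw (mod pi)"""
    p,r,s=tool(); d=r.inv().apply(np.array(target)-p)
    y=r.apply([0,1,0]); a=np.arctan2(y[1],y[0])
    return d.round(4),a,s["qpos"][5]
E
python3 - <<'E'
from h import *
t=cam("top");s=cam("side")
a=cv2.resize(t["pixels"][225:305,200:285],None,fx=7,fy=7,interpolation=cv2.INTER_CUBIC)
b=cv2.resize(s["pixels"][165:245,205:290],None,fx=7,fy=7,interpolation=cv2.INTER_CUBIC)
cv2.imwrite("pics/a.png",a[:,:,::-1]);cv2.imwrite("pics/b.png",b[:,:,::-1])
for n,z in [((241,264),.11),((315,207),.033),((394,163),.033),((426,208),.033),((351,257),.033)]: print(n,plane(t,n,z).round(3))
p,r,st=tool();print(r.as_matrix().round(3))
E
```

```text
(241, 264) [0.403 0.33  0.11 ]
(315, 207) [0.545 0.147 0.033]
(394, 163) [ 0.657 -0.064  0.033]
(426, 208) [ 0.536 -0.142  0.033]
(351, 257) [0.415 0.059 0.033]
[[-0.911  0.413 -0.001]
 [ 0.413  0.911 -0.001]
 [ 0.    -0.002 -1.   ]]
```

View pics/a.png

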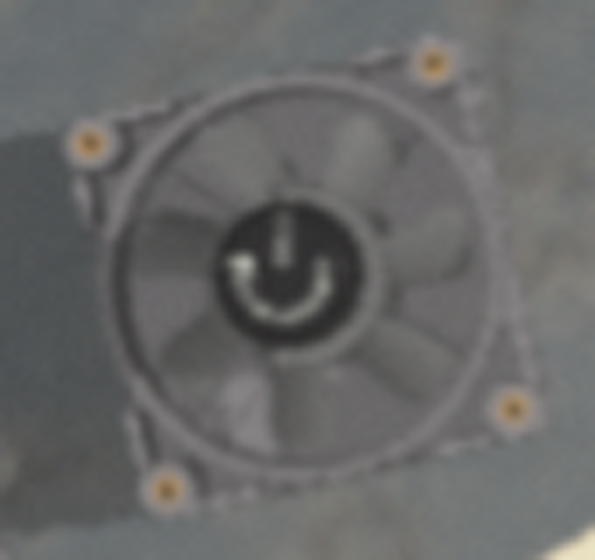

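View pics/b.png

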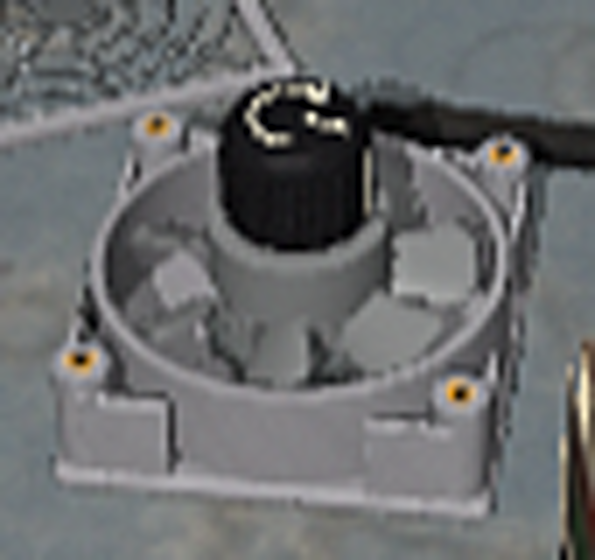

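Crop a shows the spinner centre at about (241.4,264.1), its line pointing image-up at roughly (240.6,259), and four orange screws at the case corners. Crop b shows the same, with the line on the right side of the cap. Next I'll measure precisely.

```bash
python3 - <<'E'
from h import *
t=cam("top");s=cam("side")
def orange(c,x0,y0,x1,y1):
    h=cv2.cvtColor(c["pixels"],cv2.COLOR_RGB2HSV)[y0:y1,x0:x1]
    m=cv2.inRange(h,(8,90,90),(25,255,255))
    n,l,st,ce=cv2.connectedComponentsWithStats(m)
    return [ (ce[i]+[x0,y0]).round(2) for i in range(1,n) if st[i,4]>1],[st[i,4] for i in range(1,n)]
ot,_=orange(t,200,225,285,305);os,_=orange(s,205,165,290,245);print(ot,os)
P=[]
for a in ot:
    b=min(((tri(t,a,s,b)),) for b in os) if 0 else min((tri(t,a,s,b)+(tuple(b),) for b in os),key=lambda k:k[1])
    print(a,b[0].round(4),round(b[1],4)); P.append(b[0])
P=np.array(P);print("centre",P.mean(0))
# spinner
g=cv2.cvtColor(t["pixels"],cv2.COLOR_RGB2GRAY)[240:290,215:270]
m=(g<50).astype(np.uint8);m=cv2.morphologyEx(m,cv2.MORPH_CLOSE,np.ones((7,7)))
n,l,st,ce=cv2.connectedComponentsWithStats(m);i=1+np.argmax(st[1:,4])
u=ce[i]+[215,240];print("spin",u,st[i],plane(t,u,.108))
C=plane(t,u,.11);L=plane(t,(200+284.5/7,225+232/7),.11);d=(L-C)[:2];print("line ang",np.arctan2(d[1],d[0]),np.hypot(*d))
# tray: bright region
h=cv2.cvtColor(t["pixels"],cv2.COLOR_RGB2HSV)
for n,z in [((315,207),.033),((394,163),.033),((426,208),.033),((351,257),.033),((297,210),.15),((330,187),.15),((287,117),.15),((255,135),.15)]: print(n,plane(t,n,z).round(3))
cv2.imwrite("pics/c.png",cv2.resize(t["pixels"][120:270,240:440],None,fx=4,fy=4,interpolation=cv2.INTER_CUBIC)[:,:,::-1])
E
```

```text
[array([261.6, 233.8]), array([212.2, 245.4]), array([272.67, 282.67]), array([223.5, 294.5])] [array([227. , 182.6]), array([276.5 , 186.67]), array([216.2, 216. ]), array([289., 216.]), array([270.4, 220.3])]
[261.6 233.8] [0.4779 0.2838 0.0506] 0.0007
[212.2 245.4] [0.4511 0.4086 0.0474] 0.0
[272.67 282.67] [0.3552 0.2579 0.0493] 0.001
[223.5 294.5] [0.3284 0.3806 0.0491] 0.0005
centre [0.40315559 0.33273811 0.04911934]
spin [240.55123675 263.80212014] [ 17  15  19  19 283] [0.40318837 0.33142876 0.108     ]
line ang -0.027225974323807786 0.013298960552783338
(315, 207) [0.545 0.147 0.033]
(394, 163) [ 0.657 -0.064  0.033]
(426, 208) [ 0.536 -0.142  0.033]
(351, 257) [0.415 0.059 0.033]
(297, 210) [0.523 0.196 0.15 ]
(330, 187) [0.575 0.119 0.15 ]
(287, 117) [0.746 0.215 0.15 ]
(255, 135) [0.703 0.291 0.15 ]
```

View pics/c.png

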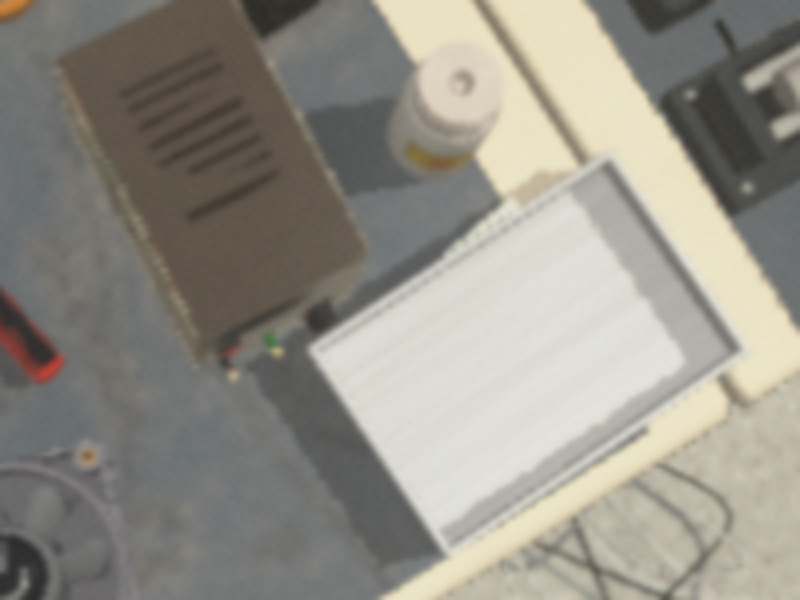

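Crop c shows the tray's outer rim corners at about (317.5,207), (392.5,159), (426,207.5) and (352,258) in the full top image. The PSU and its knobs sit just behind the A end, and the dispenser is behind the middle. The fan axis comes out at (0.403, 0.332) from both methods. Next, move above the nut with the wrist pre-wound.

The manual's scale: shifts go in shares of 0.8 m and turns go in shares of 4 rad. Converting my numbers, -0.23 m is -0.2875, -0.2055 m is -0.2569, -1.2 rad is -0.3.

Emit:
{"name": "pendant", "arguments": {"moves": [[-0.2875, -0.2569, 0.0875, 0, 0, -0.3, 1], [-0.2875, -0.2569, 0.0875, 0, 0, -0.3, 1], [-0.2875, -0.2569, 0.0875, 0, 0, -0.3, 1], [-0.2875, -0.2569, 0.0875, 0, 0, -0.3, 1], [-0.2875, -0.2569, 0.0875, 0, 0, -0.3, 1], [-0.2875, -0.2569, 0.0875, 0, 0, -0.3, 1], [-0.2875, -0.2569, 0.0875, 0, 0, -0.3, 1], [-0.2875, -0.2569, 0.0875, 0, 0, -0.3, 1]], "grip_force": 30}}

```text
time: 1.3
eef_pos: [0.4035, 0.3323, 0.1614]
tcp_rot: [-0.377, 0.926, 0.0, 0.0]
contact_force: [0.0, -0.1, -0.2]
opening: 1.005
finger_force: 0.0
```

```bash
python3 - <<'E'
from h import *
print(togo([.4032,.332,.077]),ctrl.get_state()["eef_pos"])
t=cam("top")
U=[(317.5,207),(392.5,159.25),(426.25,207.5),(351.75,258)]
Q=np.array([plane(t,u,.033)[:2] for u in U]);print(Q.round(4),Q.mean(0).round(4))
y=Q[0]+Q[3]-Q[1]-Q[2];y/=np.linalg.norm(y);x=np.array([y[1],-y[0]]);print("y",y,"x",x,[np.linalg.norm(Q[i]-Q[i-1]).round(3) for i in range(4)])
c=Q.mean(0)
for u,z in[((297,210),.15),((330,187),.15),((240+458/4,120+88/4),.127)]:
    d=plane(t,u,z)[:2]-c;print(d@x,d@y)
E
```

```text
(array([0.0004, 0.    , 0.0844]), np.float64(2.3429171241225797), np.float64(-1.8483258706501478)) [0.4035392  0.3322752  0.16139768]
[[ 0.5448  0.1404]
 [ 0.6671 -0.0608]
 [ 0.5376 -0.1428]
 [ 0.4126  0.0572]] [ 0.5405 -0.0015]
y [-0.52477371  0.85124177] x [0.85124177 0.52477371] [np.float64(0.156), np.float64(0.235), np.float64(0.153), np.float64(0.236)]
0.08889159950062522 0.1777299553171929
0.09242921586882649 0.08435044760699817
0.15431394616052968 -0.030914223515504432
```

Converted, 0.084 m is 0.105, 0.05 m is 0.0625.

Emit:
{"name": "pendant", "arguments": {"moves": [[0, 0, 0.0625, 0, 0, 0, 1], [0, 0, 0.105, 0, 0, 0, 1], [0, 0, 0.105, 0, 0, 0, 1], [0, 0, 0.105, 0, 0, 0, 0], [0, 0, 0.105, 0, 0, 0, 0], [0, 0, 0.105, 0, 0, 0, 0], [0, 0, 0.105, 0, 0, 0, 0], [0, 0, 0.105, 0, 0, 0, 0], [0, 0, 0.105, 0, 0, 0, 0], [0, 0, 0.105, 0, 0, 0, 0]], "grip_force": 40}}

```text
time: 2.6
eef_pos: [0.4049, 0.3336, 0.0799]
tcp_rot: [-0.377, 0.926, 0.0, 0.002]
contact_force: [-0.2, 0.0, 7.4]
opening: 0.558
finger_force: 41.8
```

```bash
python3 -c "
from h import *
print(ctrl.get_state()['contact_force'],ctrl.get_state()['wrist_torque'],togo([.4032,.332,.077]))"
```

```text
[-0.24986627  0.01158489  7.39059417] [ 0.04381433  0.19836604 -0.00323031] (array([0.0024, 0.0001, 0.0029]), np.float64(2.3447647462700303), np.float64(-1.8495626005494223))
```

Converted, -0.0083 m is -0.0104, -0.002 m is -0.0025, 1.8 rad is 0.45.

Emit:
{"name": "pendant", "arguments": {"moves": [[0, 0, -0.0025, 0, 0, 0.045, 0], [0, 0, -0.0034, 0, 0, 0.09, 0], [0, 0, -0.0043, 0, 0, 0.135, 0], [0, 0, -0.0051, 0, 0, 0.18, 0], [0, 0, -0.006, 0, 0, 0.225, 0], [0, 0, -0.0069, 0, 0, 0.27, 0], [0, 0, -0.0078, 0, 0, 0.315, 0], [0, 0, -0.0086, 0, 0, 0.36, 0], [0, 0, -0.0095, 0, 0, 0.405, 0], [0, 0, -0.0104, 0, 0, 0.45, 0]]}}

```text
time: 3.85
eef_pos: [0.404, 0.332, 0.086]
tcp_rot: [0.493, 0.87, 0.0, 0.001]
contact_force: [1.4, -2.0, 0.1]
opening: 0.554
finger_force: 41.3
```

```bash
python3 -c "
from h import *
print(ctrl.get_state()['contact_force'],ctrl.get_state()['wrist_torque'],togo([.4032,.332,.077]))
t=cam('side');cv2.imwrite('pics/d.png',cv2.resize(t['pixels'][145:245,195:300],None,fx=5,fy=5,interpolation=cv2.INTER_CUBIC)[:,:,::-1])"
```

```text
[ 1.38555414 -2.00218181  0.07213734] [-0.37001518 -0.29657632  0.06560722] (array([ 0.0004, -0.0007,  0.009 ]), np.float64(0.5395602282728932), np.float64(-0.043662181460545964))
```

View pics/d.png

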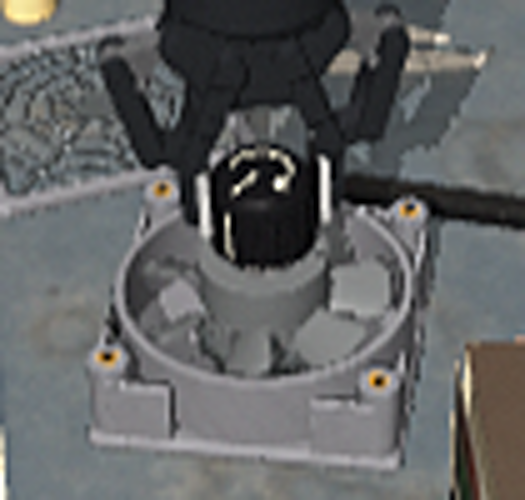

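The line has come round to the left-front with the pads' turn, so there's no slip. I'll continue to about 3.7 rad.

Converted, -0.0069 m is -0.0086, -0.0063 m is -0.0079, 1.8 rad is 0.45.

Emit:
{"name": "pendant", "arguments": {"moves": [[0, 0, -0.0009, 0, 0, 0.045, 0], [0, 0, -0.0018, 0, 0, 0.09, 0], [0, 0, -0.0026, 0, 0, 0.135, 0], [0, 0, -0.0035, 0, 0, 0.18, 0], [0, 0, -0.0044, 0, 0, 0.225, 0], [0, 0, -0.0053, 0, 0, 0.27, 0], [0, 0, -0.0061, 0, 0, 0.315, 0], [0, 0, -0.007, 0, 0, 0.36, 0], [0, 0, -0.0079, 0, 0, 0.405, 0], [0, 0, -0.0086, 0, 0, 0.45, 0]]}}

```text
time: 5.15
eef_pos: [0.4026, 0.3321, 0.0923]
tcp_rot: [0.988, 0.156, -0.001, 0.0]
contact_force: [-0.6, -0.3, -1.0]
opening: 0.566
finger_force: 41.3
```

Emit:
{"name": "pendant", "arguments": {"moves": [[0, 0, 0, 0, 0, 0.025, 0], [0, 0, 0, 0, 0, 0.025, 0]]}}

```text
time: 5.4
eef_pos: [0.4027, 0.3323, 0.0925]
tcp_rot: [0.994, 0.109, -0.001, 0.0]
contact_force: [-1.4, -1.6, 0.4]
opening: 0.562
finger_force: 41.4
```

```bash
python3 -c "
from h import *
print(ctrl.get_state()['contact_force'],ctrl.get_state()['wrist_torque'],togo([.4032,.332,.077]))
t=cam('side');cv2.imwrite('pics/e.png',cv2.resize(t['pixels'][165:235,205:290],None,fx=7,fy=7,interpolation=cv2.INTER_CUBIC)[:,:,::-1])"
```

```text
[-1.41066387 -1.58553166  0.43559869] [-0.12576509  0.33478515  0.03832665] (array([0.0005, 0.0004, 0.0155]), np.float64(-1.3520889663131082), np.float64(1.8473831108412047))
```

View pics/e.png

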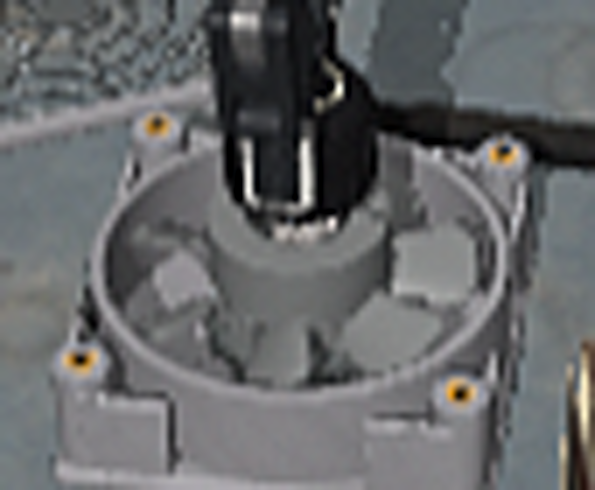

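The nut is up on the shaft and the wheel is still seated. Next, a small extra turn and a gentle trial lift while watching the force.

Converted, -0.006 m is -0.0075, -0.004 m is -0.005, 0.08 rad is 0.02.

Emit:
{"name": "pendant", "arguments": {"moves": [[0, 0, 0, 0, 0, 0.02, 0], [0, 0, -0.0025, 0, 0, 0.02, 0], [0, 0, -0.005, 0, 0, 0.02, 0], [0, 0, -0.0075, 0, 0, 0.02, 0]]}}

```text
time: 5.95
eef_pos: [0.4028, 0.3323, 0.0982]
tcp_rot: [0.998, 0.068, -0.001, 0.0]
contact_force: [-1.6, -1.2, -2.4]
opening: 0.558
finger_force: 41.4
```

Converted, -0.02 m is -0.025, -0.014 m is -0.0175.

Emit:
{"name": "pendant", "arguments": {"moves": [[0, 0, -0.005, 0, 0, 0, 0], [0, 0, -0.01, 0, 0, 0, 0], [0, 0, -0.0175, 0, 0, 0, 0], [0, 0, -0.025, 0, 0, 0, 0]]}}

```text
time: 6.45
eef_pos: [0.4039, 0.3329, 0.1195]
tcp_rot: [0.998, 0.068, 0.001, -0.0]
contact_force: [-0.2, -0.1, -0.2]
opening: 0.56
finger_force: 41.5
```

Emit:
{"name": "pendant", "arguments": {"moves": [[0, 0, -0.0375, 0, 0, 0, 0], [0, 0, -0.0875, 0, 0, 0, 0], [0, 0, -0.125, 0, 0, 0, 0], [0, 0, -0.125, 0, 0, 0, 0]]}}

```text
time: 6.95
eef_pos: [0.4051, 0.3336, 0.2222]
tcp_rot: [0.998, 0.068, 0.003, -0.002]
contact_force: [0.2, 0.2, -0.2]
opening: 0.559
finger_force: 41.6
```

```bash
python3 - <<'E'
from h import *
for n in("top","side"):
    c=cam(n); g=c["pixels"]; cv2.imwrite(f"pics/{n}1.png",g[:,:,::-1])
a=cv2.resize(cv2.imread("pics/top1.png")[225:305,180:265],None,fx=5,fy=5,interpolation=2);b=cv2.resize(cv2.imread("pics/side1.png")[130:240,200:295],(340,400),interpolation=2)
cv2.imwrite("pics/f.png",np.hstack([a,b]))
c=np.array([.5405,-.0015]);y=np.array([-.525,.851]);P=c-.077*y;print(P,togo([*P,.13]))
E
```

```text
[ 0.580925 -0.067027] (array([0.1221, 0.4198, 0.088 ]), np.float64(-1.4350382073372172), np.float64(1.9303001735356324))
```

View pics/f.png

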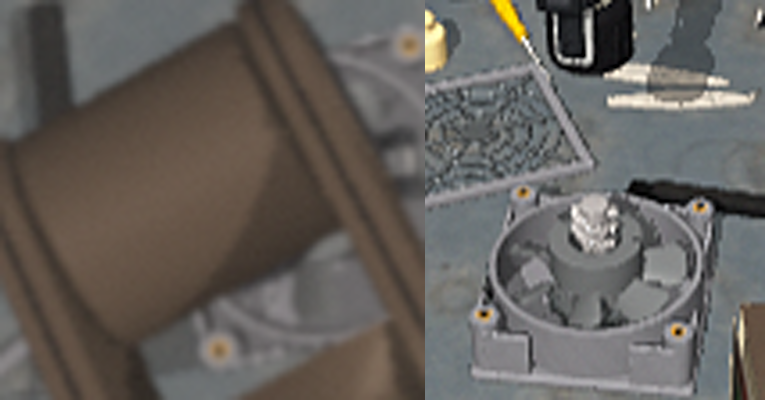

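The nut came off freely (no force). The right-hand panel shows the bare threaded shaft and the wheel still seated. Next, carry the nut to the tray.

Converted, 0.42 m is 0.525, 0.122 m is 0.1525, -1.988 rad is -0.497.

Emit:
{"name": "pendant", "arguments": {"moves": [[0.1525, 0.525, 0, 0, 0, -0.497, 0], [0.1525, 0.525, 0, 0, 0, -0.497, 0], [0.1525, 0.525, 0, 0, 0, -0.497, 0], [0.1525, 0.525, 0, 0, 0, -0.497, 0], [0.1525, 0.525, 0, 0, 0, -0.497, 0], [0.1525, 0.525, 0, 0, 0, -0.497, 0], [0.1525, 0.525, 0, 0, 0, -0.497, 0], [0.1525, 0.525, 0, 0, 0, -0.497, 0], [0.1525, 0.525, 0, 0, 0, -0.497, 0], [0.1525, 0.525, 0, 0, 0, -0.497, 0]]}}

```text
time: 8.3
eef_pos: [0.58, -0.0676, 0.2155]
tcp_rot: [0.583, 0.813, -0.001, -0.002]
contact_force: [-0.4, -0.4, -1.8]
opening: 0.561
finger_force: 41.6
```

Emit:
{"name": "pendant", "arguments": {"moves": [[0, 0, 0, 0, 0, -0.027, 0], [0, 0, 0, 0, 0, -0.027, 0]]}}

```text
time: 8.55
eef_pos: [0.5801, -0.0668, 0.2161]
tcp_rot: [0.54, 0.841, -0.001, -0.002]
contact_force: [-0.1, 0.3, -0.7]
opening: 0.562
finger_force: 41.6
```

```bash
python3 - <<'E'
from h import *
print(tool()[1].as_matrix().round(3),togo([.581,-.067,.06]),ctrl.get_state()["contact_force"])
E
```

```text
[[-0.416  0.909 -0.004]
 [ 0.909  0.416  0.001]
 [ 0.003 -0.003 -1.   ]] (array([-0.001 ,  0.0013,  0.1561]), np.float64(0.42897938422643467), np.float64(-0.717317005797753)) [-0.10754238  0.26975806 -0.69390277]
```

Converted, 0.19 m is 0.2375, 0.188 m is 0.235, -0.12 rad is -0.03.

Emit:
{"name": "pendant", "arguments": {"moves": [[0, 0.0013, 0.0625, 0, 0, -0.03, 0], [0, 0.0013, 0.125, 0, 0, -0.03, 0], [0, 0.0013, 0.1875, 0, 0, -0.03, 0], [0, 0.0013, 0.225, 0, 0, -0.03, 0], [0, 0.0013, 0.235, 0, 0, -0.03, 0], [0, 0.0013, 0.2375, 0, 0, -0.03, 0]]}}

```text
time: 9.3
eef_pos: [0.5821, -0.0666, 0.0284]
tcp_rot: [0.489, 0.872, -0.0, -0.0]
contact_force: [0.6, -0.3, -0.4]
opening: 0.558
finger_force: 41.6
```

Emit:
{"name": "pendant", "arguments": {"moves": [[0, 0, 0.0013, 0, 0, 0, 0], [0, 0, 0.0038, 0, 0, 0, 0]]}}

```text
time: 9.55
eef_pos: [0.5832, -0.067, 0.0272]
tcp_rot: [0.488, 0.873, 0.0, 0.002]
contact_force: [-0.3, -0.9, -0.3]
opening: 0.563
finger_force: 41.6
```

Converted, 0.004 m is 0.005, 0.003 m is 0.0038.

Emit:
{"name": "pendant", "arguments": {"moves": [[0, 0, 0.0013, 0, 0, 0, 0], [0, 0, 0.0025, 0, 0, 0, 0], [0, 0, 0.0038, 0, 0, 0, 0], [0, 0, 0.005, 0, 0, 0, 0]]}}

```text
time: 10.05
eef_pos: [0.582, -0.0666, 0.0214]
tcp_rot: [0.488, 0.873, -0.0, -0.0]
contact_force: [-0.6, 0.7, -1.7]
opening: 0.561
finger_force: 41.6
```

Emit:
{"name": "pendant", "arguments": {"moves": [[0, 0, 0.0013, 0, 0, 0, 0], [0, 0, 0.0025, 0, 0, 0, 0], [0, 0, 0.0038, 0, 0, 0, 0]]}}

```text
time: 10.42
eef_pos: [0.582, -0.0665, 0.0189]
tcp_rot: [0.488, 0.873, -0.0, -0.0]
contact_force: [-1.8, 0.4, 5.9]
opening: 0.562
finger_force: 42.1
```

Contact at about 18.9 mm, as expected. Next: release, then retreat.

Emit:
{"name": "pendant", "arguments": {"moves": [[0, 0, 0, 0, 0, 0, 0.8], [0, 0, 0, 0, 0, 0, 0.8], [0, 0, 0, 0, 0, 0, 0.8], [0, 0, 0, 0, 0, 0, 0.8]]}}

```text
time: 10.92
eef_pos: [0.582, -0.0666, 0.0185]
tcp_rot: [0.488, 0.873, -0.0, 0.0]
contact_force: [-0.8, 0.1, 0.0]
opening: 0.803
finger_force: 0.0
```

Emit:
{"name": "pendant", "arguments": {"moves": [[0, 0, -0.025, 0, 0, 0, 0.8], [0, 0, -0.1, 0, 0, 0, 0.8], [0, 0, -0.175, 0, 0, 0, 1], [0, 0, -0.225, 0, 0, 0, 1], [0, 0, -0.225, 0, 0, 0, 1]]}}

```text
time: 11.55
eef_pos: [0.5848, -0.0674, 0.2055]
tcp_rot: [0.488, 0.873, 0.001, 0.006]
contact_force: [-1.2, -0.5, -0.3]
opening: 1.003
finger_force: 0.0
```

```bash
python3 - <<'E'
from h import *
print(togo([.4035,.332,.15]))
E
```

```text
(array([0.4357, 0.054 , 0.0522]), np.float64(0.5505504303951019), np.float64(-0.8374324804169135))
```

Converted, 0.436 m is 0.545, 0.054 m is 0.0675.

Emit:
{"name": "pendant", "arguments": {"moves": [[0.545, 0.0675, 0, 0, 0, 0, 1], [0.545, 0.0675, 0, 0, 0, 0, 1], [0.545, 0.0675, 0, 0, 0, 0, 1], [0.545, 0.0675, 0, 0, 0, 0, 1], [0.545, 0.0675, 0, 0, 0, 0, 1], [0.545, 0.0675, 0, 0, 0, 0, 1], [0.545, 0.0675, 0, 0, 0, 0, 1], [0.545, 0.0675, 0, 0, 0, 0, 1], [0.545, 0.0675, 0, 0, 0, 0, 1]]}}

```text
time: 12.68
eef_pos: [0.3994, 0.3331, 0.1979]
tcp_rot: [0.488, 0.873, -0.001, -0.0]
contact_force: [0.7, -0.4, 0.1]
opening: 1.002
finger_force: 0.0
```

```bash
python3 - <<'E'
from h import *
print(togo([.4035,.332,.052]))
b=cv2.resize(cam("side")["pixels"][270:420,195:320],None,fx=4,fy=4,interpolation=2);cv2.imwrite("pics/g.png",b[:,:,::-1])
E
```

```text
(array([-0.003 ,  0.0031,  0.1459]), np.float64(0.551544231869281), np.float64(-0.051261224495007834))
```

View pics/g.png

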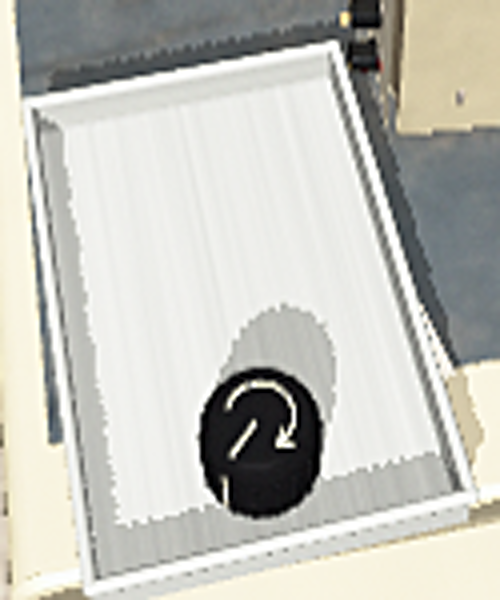

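The nut stands flat and upright in the far half of the tray. Next, go down over the wheel's hub.

Converted, 0.145 m is 0.1813, -0.003 m is -0.0038.

Emit:
{"name": "pendant", "arguments": {"moves": [[-0.0038, 0.0038, 0.05, 0, 0, 0, 1], [-0.0038, 0.0038, 0.1125, 0, 0, 0, 1], [-0.0038, 0.0038, 0.1563, 0, 0, 0, 1], [-0.0038, 0.0038, 0.175, 0, 0, 0, 1], [-0.0038, 0.0038, 0.1813, 0, 0, 0, 1], [-0.0038, 0.0038, 0.1813, 0, 0, 0, 1]], "grip_force": 40}}

```text
time: 13.48
eef_pos: [0.4052, 0.3324, 0.0546]
tcp_rot: [0.489, 0.872, 0.001, 0.001]
contact_force: [-0.2, 0.1, 0.1]
opening: 0.998
finger_force: 0.0
```

Emit:
{"name": "pendant", "arguments": {"moves": [[0, 0, 0, 0, 0, 0, 0], [0, 0, 0, 0, 0, 0, 0], [0, 0, 0, 0, 0, 0, 0], [0, 0, 0, 0, 0, 0, 0], [0, 0, 0, 0, 0, 0, 0], [0, 0, 0, 0, 0, 0, 0]], "grip_force": 40}}

```text
time: 14.22
eef_pos: [0.4051, 0.3327, 0.0559]
tcp_rot: [0.488, 0.873, 0.001, 0.001]
contact_force: [-2.0, -1.4, 5.4]
opening: 0.729
finger_force: 42.0
```

Converted, -0.015 m is -0.0188, -0.01 m is -0.0125.

Emit:
{"name": "pendant", "arguments": {"moves": [[0, 0, -0.0038, 0, 0, 0, 0], [0, 0, -0.0075, 0, 0, 0, 0], [0, 0, -0.0125, 0, 0, 0, 0], [0, 0, -0.0188, 0, 0, 0, 0]]}}

```text
time: 14.72
eef_pos: [0.404, 0.3322, 0.0687]
tcp_rot: [0.488, 0.873, -0.0, -0.0]
contact_force: [0.6, 0.4, -0.1]
opening: 0.733
finger_force: 43.7
```

Emit:
{"name": "pendant", "arguments": {"moves": [[0, 0, -0.0125, 0, 0, 0, 0], [0, 0, -0.025, 0, 0, 0, 0], [0, 0, -0.0438, 0, 0, 0, 0], [0, 0, -0.0625, 0, 0, 0, 0], [0, 0, -0.0813, 0, 0, 0, 0], [0, 0, -0.1, 0, 0, 0, 0], [0, 0, -0.125, 0, 0, 0, 0], [0, 0, -0.15, 0, 0, 0, 0], [0, 0, -0.15, 0, 0, 0, 0]]}}

```text
time: 15.85
eef_pos: [0.4053, 0.3329, 0.191]
tcp_rot: [0.488, 0.873, 0.002, 0.001]
contact_force: [-0.1, 0.5, -0.7]
opening: 0.731
finger_force: 43.8
```

```bash
python3 - <<'E'
from h import *
b=cv2.resize(cam("side")["pixels"][90:250,180:310],None,fx=3.5,fy=3.5,interpolation=2);cv2.imwrite("pics/i.png",b[:,:,::-1])
c=np.array([.5405,-.0015]);y=np.array([-.525,.851]);P=c+.044*y;print(P,togo([*P,.19]))
E
```

```text
[0.5174   0.035944] (array([-0.3118, -0.0588, -0.0007]), np.float64(0.5503043994619563), np.float64(-0.05630994038085179))
```

View pics/i.png

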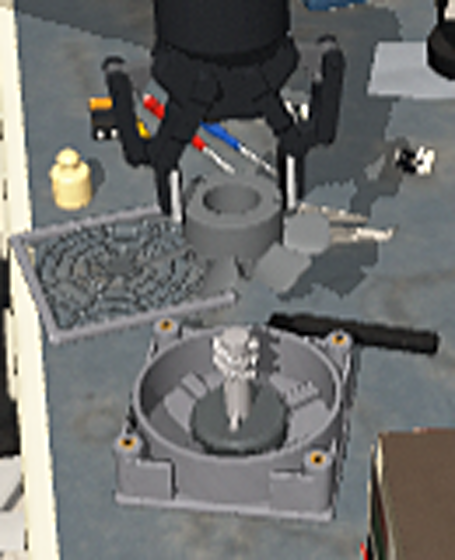

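The wheel is held level, clear of the bare shaft, and the nearby tools are untouched. Next, carry it a little higher to the tray.

Converted, -0.312 m is -0.39, -0.06 m is -0.075.

Emit:
{"name": "pendant", "arguments": {"moves": [[0, 0, -0.0375, 0, 0, 0, 0], [-0.075, -0.015, -0.0375, 0, 0, 0, 0], [-0.15, -0.0288, -0.0375, 0, 0, 0, 0], [-0.225, -0.0425, -0.0375, 0, 0, 0, 0], [-0.3, -0.0575, -0.0375, 0, 0, 0, 0], [-0.3625, -0.0688, -0.0375, 0, 0, 0, 0], [-0.39, -0.0738, -0.0375, 0, 0, 0, 0], [-0.39, -0.0738, -0.0375, 0, 0, 0, 0], [-0.39, -0.0738, -0.0375, 0, 0, 0, 0]]}}

```text
time: 17.02
eef_pos: [0.5163, 0.0361, 0.2175]
tcp_rot: [0.488, 0.873, -0.0, -0.001]
contact_force: [0.6, -0.5, -1.5]
opening: 0.735
finger_force: 44.1
```

```bash
python3 - <<'E'
from h import *
print(togo([.5174,.0359,.044]))
E
```

```text
(array([-0.001 ,  0.0011,  0.1735]), np.float64(0.550556411463269), np.float64(-0.6773532311050496))
```

Converted, 0.175 m is 0.2188, 0.173 m is 0.2163.

Emit:
{"name": "pendant", "arguments": {"moves": [[-0.0013, 0.0013, 0.0625, 0, 0, 0, 0], [-0.0013, 0.0013, 0.125, 0, 0, 0, 0], [-0.0013, 0.0013, 0.175, 0, 0, 0, 0], [-0.0013, 0.0013, 0.2, 0, 0, 0, 0], [-0.0013, 0.0013, 0.2125, 0, 0, 0, 0], [-0.0013, 0.0013, 0.2163, 0, 0, 0, 0], [-0.0013, 0.0013, 0.2188, 0, 0, 0, 0]]}}

```text
time: 17.9
eef_pos: [0.5192, 0.0354, 0.0445]
tcp_rot: [0.488, 0.873, 0.0, 0.001]
contact_force: [1.3, -0.1, -1.1]
opening: 0.73
finger_force: 44.1
```

Emit:
{"name": "pendant", "arguments": {"moves": [[0, 0, 0.0013, 0, 0, 0, 0], [0, 0, 0.0025, 0, 0, 0, 0], [0, 0, 0.0038, 0, 0, 0, 0], [0, 0, 0.005, 0, 0, 0, 0]]}}

```text
time: 18.4
eef_pos: [0.5185, 0.0351, 0.0396]
tcp_rot: [0.488, 0.873, 0.0, 0.0]
contact_force: [1.1, -0.4, -0.3]
opening: 0.731
finger_force: 44.1
```

Converted, 0.003 m is 0.0038, 0.002 m is 0.0025.

Emit:
{"name": "pendant", "arguments": {"moves": [[0, 0, 0.0013, 0, 0, 0, 0], [0, 0, 0.0025, 0, 0, 0, 0], [0, 0, 0.0038, 0, 0, 0, 0]]}}

```text
time: 18.77
eef_pos: [0.5184, 0.0351, 0.0364]
tcp_rot: [0.488, 0.873, -0.0, -0.0]
contact_force: [-0.3, 0.2, -1.4]
opening: 0.729
finger_force: 44.1
```

Emit:
{"name": "pendant", "arguments": {"moves": [[0, 0, 0.0013, 0, 0, 0, 0], [0, 0, 0.0025, 0, 0, 0, 0]]}}

```text
time: 19.02
eef_pos: [0.5184, 0.0351, 0.035]
tcp_rot: [0.488, 0.873, -0.0, -0.0]
contact_force: [-4.2, -0.1, 6.5]
opening: 0.727
finger_force: 44.8
```

Floor contact at the expected height. Next: release, retreat and check.

Emit:
{"name": "pendant", "arguments": {"moves": [[0, 0, 0, 0, 0, 0, 1], [0, 0, 0, 0, 0, 0, 1], [0, 0, 0, 0, 0, 0, 1], [0, 0, 0, 0, 0, 0, 1], [0, 0, 0, 0, 0, 0, 1]]}}

```text
time: 19.65
eef_pos: [0.5184, 0.0351, 0.0345]
tcp_rot: [0.488, 0.873, -0.0, 0.0]
contact_force: [-0.3, 0.8, -0.0]
opening: 0.999
finger_force: 0.0
```

Emit:
{"name": "pendant", "arguments": {"moves": [[0, 0, -0.025, 0, 0, 0, 1], [0, 0, -0.0875, 0, 0, 0, 1], [0, 0, -0.1625, 0, 0, 0, 1], [0, 0, -0.2375, 0, 0, 0, 1], [0.075, 0, -0.25, 0, 0, 0, 1], [0.15, 0, -0.25, 0, 0, 0, 1], [0.225, 0, -0.25, 0, 0, 0, 1], [0.3, 0, -0.25, 0, 0, 0, 1], [0.3, 0, -0.25, 0, 0, 0, 1], [0.3, 0, -0.25, 0, 0, 0, 1]]}}

```text
time: 20.9
eef_pos: [0.3928, 0.2397, 0.2345]
tcp_rot: [0.488, 0.873, -0.0, 0.0]
contact_force: [-0.4, 0.5, 0.4]
opening: 0.999
finger_force: 0.0
```

```bash
python3 - <<'E'
from h import *
t=cam("top")["pixels"];s=cam("side")["pixels"]
a=cv2.resize(t[110:290,180:440],(400,277));b=cv2.resize(s[140:420,180:420],(400,467))
cv2.imwrite("pics/j.png",np.hstack([np.vstack([a,np.zeros((190,400,3),np.uint8)]),b])[:,:,::-1])
E
```

```text
(no output)
```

View pics/j.png

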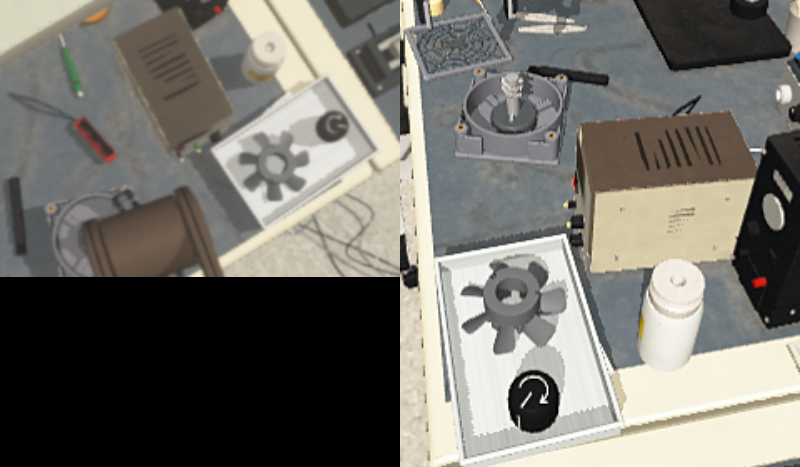

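Both parts lie flat and upright, side by side in the tray, and the bystander tools are in place. Handing in.

```bash
python3 -c "
from plant import ctrl, ticket, read_camera
print(ticket.sign_off())"
```

```text
the job is handed in; nothing more can be done
None
```

The job is handed in: the spinner nut was unscrewed clockwise about 3.78 rad and lifted off without force (I set the turn from the given angles, as I never saw the hub's double line), then the fan wheel was drawn straight up, and both parts lie flat, right way up and side by side in the tray, with the bench tools unmoved in the final picture, at about 21 s.

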